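# Close the centrifuge rotor and press its lid home

## Task

Take the blue rotor lid out of its white stand and lay it flat on the bench with its knob up, letting go of it. Then pick it up again by the knob, set it gently (no dropping) on the orange collar in the middle of the rotor, and press it straight down until the collar is fully home and the lid lies flush in the rim. Press the collar down only with the lid on it, and leave the bottles, tip box, tube rack, pipette and beaker where they are.

Things in the scene. Friction and masses are not known exactly. Their poses are not given: they have to be found in the camera images.
- lid: rotor lid, loose, about 200 g: blue disc 124 mm across, 12 mm thick, black knob 28 mm across, 32 mm tall, in the middle of its top. Origin: centre of the flat underside; z axis out through the knob (disc z 0 to 12 mm, knob to 44 mm). At the start it stands on its rim in the white stand, z axis level within a few degrees, knob away from the robot (within about 25 degrees of straight away)
- knob_top (a point): centre of the flat top of the lid's knob, on the lid's axis 44 mm from its underside
- lid_stand: white lid stand, fixed, 64 mm (x) by 136 mm (y), 42 mm tall, with a slot 16 mm wide and 34 mm deep along its y axis that holds the lid upright; origin at the centre of its underside; x axis to the knob side. The slot's floor is 8 mm above the bench, so the standing lid's top edge is 132 mm and its axis 70 mm above the bench. Midway to the rotor the bench is free for x 0.53 to 0.66 m
- rotor: the round aluminium centrifuge rotor in its black loading stand, fixed, 152 mm in diameter, 72 mm tall; origin at the centre of its underside, z up. Its rim is 8 mm wide and leaves a round mouth 136 mm in diameter, with tubes and the orange collar inside
- rotor_centre (a point): point on the rotor's axis level with the top of its rim, 72 mm above the bench
- collar_top (a point): centre of the top of the orange collar, a disc 92 mm in diameter in the middle of the rotor on which the lid rests: 68 mm above the bench before pressing (4 mm below the rim), 60 mm when fully home
- collar (a joint): travel of the orange collar in m: 0 up (start), 0.008 fully down on its stop. A stiff friction catch: it needs about 12 N downwards, does not sink under the lid's own weight and stays where it is pushed. With the collar down the lid's disc is flush with the rotor's rim; with it up the disc stands 8 mm proud
- bottle_a: glass bottle with blue cap, 60 mm in diameter, 125 mm tall, a bystander; origin at the centre of its underside
- bottle_b: a second such bottle, a bystander; origin at the centre of its underside
- tip_box: yellow pipette tip box, 80 x 115 mm, 54 mm tall, a bystander; origin at the centre of its underside
- tube_rack: steel rack with capped tubes, 60 x 150 mm, 89 mm tall, a bystander; origin at the centre of its underside
- pipette: white pipette lying on the bench nearer the robot, 242 mm long, 26 mm wide, 22 mm tall, from -124 to +118 mm along its x axis, a bystander; origin on its underside
- beaker: glass beaker, 70 mm in diameter, 80 mm tall, a bystander; origin at the centre of its underside
Things that resemble listed ones, but are neither listed nor needed, are in the scene too. What is shaped like the lid but turquoise is not meant. Leave any green look-alike of the rotor alone.

How it is judged:
On the way, in this order (a step that is already met when the one before it is completed fails the run):
1. the lid lies flat on the bench, knob up, let go (height (world z) of lid below 0.012 m and angle between lid's own z axis and vertical below 0.1 rad and contact force between the fingers and lid below 0.1 N), for 0.2 s.
2. the lid is held clear of the bench again, upright (height (world z) of lid above 0.07 m and angle between lid's own z axis and vertical below 0.5 rad and contact force between the fingers and lid above 0.5 N), for 0.1 s.
3. the lid is on the collar and the collar is pressed fully down (value of joint collar above 0.0065 m and horizontal distance between lid and rotor_centre below 0.008 m and z of lid in the frame of collar_top between -0.003 and 0.003 m and angle between lid's own z axis and vertical below 0.06 rad), for 0.2 s.
At the end, for the whole second after the job is handed in: The collar is down at least 6.5 of its 8 mm; the lid rests on it (within 3 mm in height), level within 0.06 rad, its axis within 8 mm of the rotor's, at rest and released (all of step 3 and contact force between the fingers and lid below 0.1 N and linear speed of lid below 0.02 m/s); the robot touches nothing.
It fails at once if the collar is pushed down without the lid on it (value of joint collar above 0.003 m and horizontal distance between lid and rotor_centre above 0.03 m).
It fails at once if the lid is dropped onto the rotor (falls free at over 0.6 m/s, some 18 mm) (horizontal distance between lid and rotor_centre below 0.05 m and linear speed of lid above 0.6 m/s and contact force between the fingers and lid below 0.1 N).
It fails at once if a bystander is moved by more than 30 mm (distance of any of bottle_a, bottle_b, tip_box, tube_rack, pipette, beaker from where it was at the start of the episode above 0.03 m).
It also fails if it takes over 58 s, if anything falls off the work surface, if the arm or the gripper's body presses on something with over 40 N, if the wrist force passes 120 N, or if a joint passes its speed limit or range.

## Robot

A 7-joint arm with a two-finger parallel gripper is mounted at the origin on the work surface. World frame = base frame: x ahead of the robot, y to its left, z up, the work surface at z = 0. Lengths are in m, angles in rad, forces in N, time in s.
With the tool pointing down it reaches from about 0.425 to 0.875 m from the base axis. Payload 8.4 kg.
Tool frame: the origin (TCP) lies on the centre line of the jaws, within the pads' length; the fingertips stand robot.finger_overhang ahead of it and the grasp point (between the pads) lies 2 mm behind it (robot.finger_overhang is the distance from the TCP to the fingertips, in m); x points along the fingers, y is the direction in which the jaws open and shut, and the axes are right-handed (so a half turn about x gives the same grasp; the last joint's range is limited). The gripper opens to 87 mm and grips with 3 to 60 N. Pads are 19 mm wide; open, the fingers measure 117 mm over their backs; the gripper's body (75 mm by 190 mm) begins 51 mm behind the grasp point.
Start: joints at [-1.42, 0.333, 0.04, 1.465, -0.013, 1.343, -0.059], TCP at [0.161, 0.63, 0.24] pointing down, gripper open.
Joint ranges: [-2.58, 2.58], [-0.38, 2.09], [-1.3, 1.39], [0.25, 2.4], [-1.5, 4.64], [0.08, 2.09], [-2.65, 2.65]. Speed limits (rad/s): [2.22, 2.22, 2.79, 2.79, 3.14, 3.14, 3.14].

## Interface

Orientations are given as a 3x3 rotation matrix whose columns are the frame's x, y, z axes.
In Python, from cell import robot gives the robot as it stands.
- The arm moves only by the tool apply_moves, never from a script. Its argument "deltas" is a list of rows, each an object of numbers: "hand": the closure, from 0 (fully open) to 1 (shut); "tx", "ty", "tz": the shift along the world's x, y, z in m; "twist": the turn about the world's z in degrees. In form: [{"hand": .., "tx": .., "ty": .., "tz": .., "twist": ..}, ...]. A call has 1 to 20 rows; each row shifts and turns the commanded pose from where the row before left it; what a row does not reach is not made up. A row lasts 1/8 s, in which the tool goes at most 62.5 mm and 10.7 degrees, less where a joint would pass 70% of its speed; a pose out of reach is approached as far as the arm can. A call with a gripper value outside its range is refused whole. The fingers move at their own pace and stop on an object; "grip_force" is the grip in N (left out, the last holds). Time passes only in rows, so rows that do not move let the fingers close. It gives the time, the measured TCP pose, the force and the opening at its end, in the units of the state.
- robot.get_obs(): the state, without advancing time (a new reading comes with each control period).
- robot.get_image(name): name is "scene" or "top" or "wrist"; returns the picture (400x640x3 uint8, red, green, blue); there is no depth.
- robot.camera_params(name): a dict with "camera_matrix" (3x3 intrinsics, pixels), "R" (3x3) and "t" (3): a world point X has camera coordinates R X + t. Camera axes: x right, y down, z forward; pixel columns grow to the right and rows downward; lengths in m; the calibration is good to about 2 mm. A picture is of the moment at which its call begins: read the wrist's pose just before it. camera_params takes no time and is no camera call; for the wrist camera it gives the pose at the moment of the call.
- robot.close_job(): hands the job in, once; it reports no verdict.
Trained networks look in the newest picture that a camera, given by its name, has taken for a name from the list of things; names that differ only in an ending like _2 or _b are one class to them, and where a whole thing is asked for, a point or a joint stands for the part that bears it (a point fixed in the world has none). Each returns a list of dicts, best first, with "confidence" (0 to 1); they miss things now and then, are a little off and sometimes report something else, mostly with a low value. They report only what shows in the picture. A call takes as long as a camera call. They do not tell look-alikes from the thing itself.
- robot.outline_of(query, camera): "region" (400x640 bool, what is visible of it) and "box" ([left, top, width, height] in pixels, round what is visible of it).
- robot.pinpoint(query, camera): "xy" ([column, row] in pixels: a listed point, or the origin of a listed thing).
The state is a dict: "clock": time; "joints": joint angles; "qvel": joint speeds; "tau": joint torques, N m; "tool_pos": TCP position; "ee_rot": TCP orientation; "wrist_force": force on the tool from outside, world axes, zero at the start; "torque": the same for the moment, N m; "gripper_width": opening from 0.0 (shut) to 1.0 (fully open).
Only numpy, scipy, OpenCV 4.12 (cv2) and the standard library are available. Lean on these libraries where they do the work, as an engineer would, in place of code of your own. Each camera call takes 0.05 s, during which the arm holds its last target. There are 200 camera calls.

## Working session

There is one attempt and no reset: what is moved stays moved. The work goes in short steps, Python scripts to look and compute and a tool call to move; the robot and the scene stay as the last step left them, time stands still between calls to the robot, and variables do not carry over. Pictures are saved under pics/ and viewed, about 8 in all and at most 12, crops included, and the job is handed in when it is done.

Besides the shell and the picture viewer there is one more tool, called after "Emit:" by a JSON object that holds its "op" and its "data". apply_moves: Moves the arm, as the interface text tells. Its arguments: {"type":"object","properties":{"deltas":{"type":"array","items":{"type":"object","properties":{"hand":{"type":"number"},"tx":{"type":"number"},"ty":{"type":"number"},"tz":{"type":"number"},"twist":{"type":"number"}}}},"grip_force":{"type":"number"}},"required":["deltas"]}

```bash
mkdir -p pics; ls; python3 - <<'E'
from cell import robot
import cv2,numpy as np
o=robot.get_obs();print(o['clock'],o['tool_pos'],o['ee_rot'],robot.finger_overhang)
a=robot.get_image('scene');b=robot.get_image('top')
cv2.imwrite('pics/a.png',np.vstack([a,b])[:,:,::-1][:, :])
for c in ('scene','top'):
    p=robot.camera_params(c);print(c,p['camera_matrix'].tolist(),p['R'].tolist(),p['t'])
    for q in('lid','lid_stand','rotor','rotor_centre','collar_top','knob_top'):
        print(q,[(np.round(d['xy']),round(d['confidence'],2)) for d in robot.pinpoint(q,c)])
im=cv2.imread('pics/a.png');cv2.imwrite('pics/a2.png',cv2.resize(im,(480,600),interpolation=cv2.INTER_AREA))
E
```

```text
pics
0.0 [0.16059581 0.62940947 0.2386655 ] [[-2.84447797e-04  2.47204828e-01  9.68963205e-01]
 [-1.56546014e-03  9.68961947e-01 -2.47204967e-01]
 [-9.99998734e-01 -1.58719019e-03  1.11370215e-04]] 0.017
scene [[369.54322458099193, 0.0, 319.32267159752246], [0.0, 369.54322458099193, 198.61512802399], [0.0, 0.0, 1.0]] [[-0.7790994217415836, 0.6268352704335272, -0.009035196868753214], [0.5131417011648965, 0.6293768461875429, -0.5835840813529943], [-0.36012454174566605, -0.4593063566113028, -0.8120024539426741]] [ 0.41284511 -0.18828422  1.15060693]
lid [(array([301., 154.]), 0.83), (array([251., 155.]), 0.76), (array([338., 131.]), 0.68), (array([255., 172.]), 0.6)]
lid_stand [(array([258., 173.]), 0.85)]
rotor [(array([406., 300.]), 0.95)]
rotor_centre [(array([511., 240.]), 0.87), (array([412., 291.]), 0.74), (array([257., 171.]), 0.26)]
collar_top [(array([412., 286.]), 0.77), (array([509., 242.]), 0.58), (array([193., 183.]), 0.22)]
knob_top [(array([299., 144.]), 0.98), (array([338., 117.]), 0.9), (array([236., 161.]), 0.72)]
top [[362.20276085402827, 0.0, 317.7145188984279], [0.0, 362.20276085402827, 200.99241154013552], [0.0, 0.0, 1.0]] [[-0.028636635976488817, -0.9987074501617105, -0.04199252399469381], [-0.9949531910999615, 0.03252024810002342, -0.09492408010360884], [0.09616699329787476, 0.0390622894235322, -0.994598435020405]] [0.02052683 0.50196888 0.98103685]
lid [(array([414., 291.]), 0.97), (array([422., 178.]), 0.94), (array([407., 232.]), 0.75), (array([271., 132.]), 0.53)]
lid_stand [(array([415., 184.]), 0.71), (array([418., 181.]), 0.48)]
rotor [(array([202., 305.]), 0.78), (array([225., 207.]), 0.59)]
rotor_centre [(array([193., 308.]), 0.81), (array([426., 162.]), 0.66), (array([220., 209.]), 0.59)]
collar_top [(array([220., 208.]), 0.86), (array([192., 308.]), 0.73)]
knob_top [(array([419., 290.]), 0.97), (array([424., 163.]), 0.8), (array([409., 231.]), 0.64)]
```

```bash
python3 - <<'E'
import cv2
im=cv2.imread('pics/a.png')
cv2.imwrite('pics/scene.png',im[:400]);cv2.imwrite('pics/top.png',im[400:])
E
```

```text
(no output)
```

View pics/scene.png

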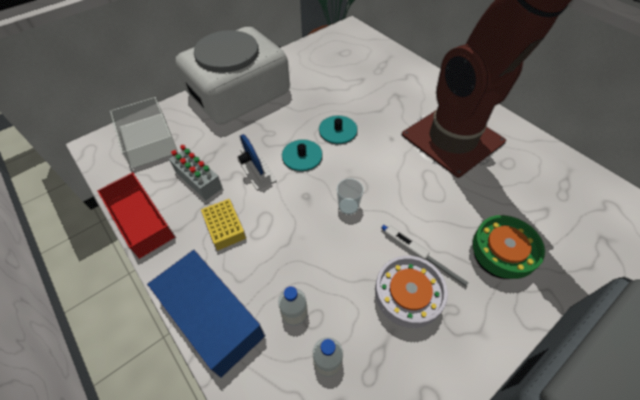

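View pics/top.png

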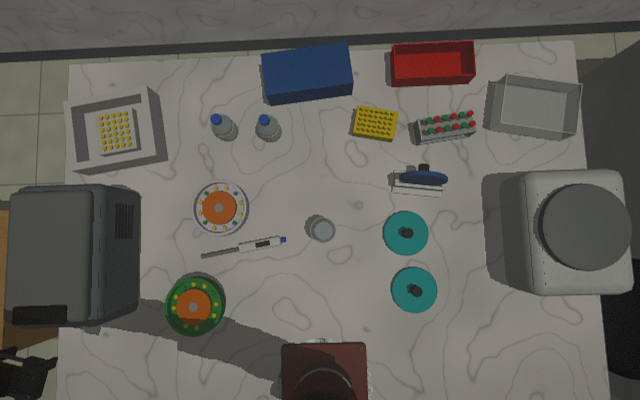

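Candidates, scene / top pixels:
- **Lid:** blue lid standing in the white stand (251,155) / (422,178). Turquoise look-alikes lie flat at (301,154) / (407,232) and (338,131) / (414,291). I choose the blue standing one.
- **Rotor:** aluminium (412,288) / (220,208). The green look-alike is at (510,241) / (193,306). I choose aluminium.

```bash
cat > h.py <<'E'
from cell import robot
import numpy as np,cv2
def ray(c,uv,P=None):
    p=P or robot.camera_params(c);K,R,t=[np.array(p[k]) for k in('camera_matrix','R','t')]
    return -R.T@t, R.T@np.linalg.inv(K)@np.array([*uv,1.])
def atz(c,uv,z,P=None):
    o,d=ray(c,uv,P);return o+d*(z-o[2])/d[2]
def tri(obs):
    A=np.zeros((3,3));b=np.zeros(3)
    for c,uv in obs:
        o,d=ray(c,uv);d/=np.linalg.norm(d);M=np.eye(3)-np.outer(d,d);A+=M;b+=M@o
    return np.linalg.solve(A,b)
E
python3 - <<'E'
from h import *
np.set_printoptions(precision=4,suppress=True)
im={c:cv2.imread(f'pics/{c}.png') for c in('scene','top')}
print('knob tri',tri([('scene',(236,161)),('top',(424,163))]),'lid tri',tri([('scene',(251,155)),('top',(422,178))]))
for c,uv in(('top',(424,163)),('scene',(236,161))):print(atz(c,uv,.07))
# rotor collar by orange colour
for c,g in(('scene',(412,288)),('top',(220,208))):
    hsv=cv2.cvtColor(im[c],cv2.COLOR_BGR2HSV)
    m=cv2.inRange(hsv,(3,140,90),(20,255,255));n,l,s,ce=cv2.connectedComponentsWithStats(m)
    for i in range(1,n):
        if s[i][4]>200 and np.hypot(*(ce[i]-g))<40:
            cn=max(cv2.findContours((l==i).astype('u1'),0,2)[0],key=len);e=cv2.fitEllipse(cn)
            print(c,'collar',ce[i],e,atz(c,e[0],.068))
    # stand
    for d in robot.outline_of('lid_stand',c)[:2]: print(c,'stand',d['box'],d['confidence'])
a=cv2.resize(im['top'][130:220,370:470],(800,720)) [:600]
cv2.imwrite('pics/crop.png',np.hstack([cv2.resize(im['top'][140:215,380:460],(400,375)),cv2.resize(im['scene'][120:195,215:295],(400,375))]))
E
```

```text
knob tri [ 0.5917 -0.2824  0.0687] lid tri [ 0.5501 -0.2731  0.0724]
[ 0.5896 -0.2805  0.07  ]
[ 0.5935 -0.2832  0.07  ]
scene collar [410.8656 289.1459] ((410.85296630859375, 288.91357421875), (38.355552673339844, 42.69096374511719), 128.76927185058594) [0.4928 0.2688 0.068 ]
scene stand [239.0, 151.4, 36.6, 39.0] 0.65
top collar [218.8901 207.2963] ((218.76058959960938, 207.35873413085938), (32.23082733154297, 33.11963653564453), 53.92695236206055) [0.4897 0.2693 0.068 ]
top stand [390.8, 170.3, 54.0, 25.4] 0.67
```

View pics/crop.png

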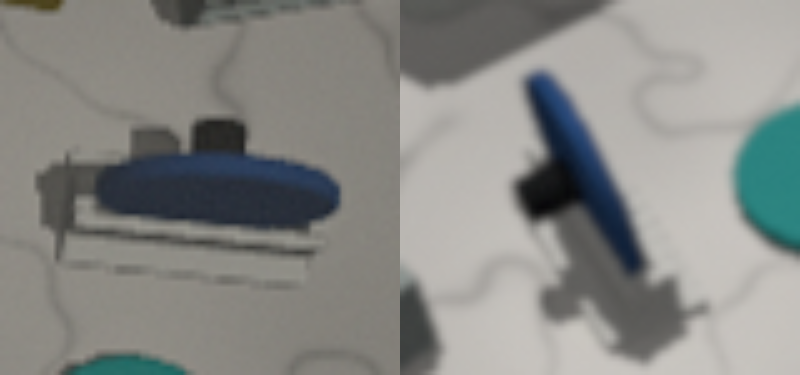

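The crop shows the blue lid upright in the white stand, with its black knob on the far side at about top (424,167), so the choice is confirmed. Next I move over it for a wrist look.

Emit:
{"op": "apply_moves", "data": {"deltas": [{"hand":0,"tx":0.034,"ty":-0.038},{"hand":0,"tx":0.034,"ty":-0.038},{"hand":0,"tx":0.034,"ty":-0.038},{"hand":0,"tx":0.034,"ty":-0.038},{"hand":0,"tx":0.034,"ty":-0.038},{"hand":0,"tx":0.034,"ty":-0.038},{"hand":0,"tx":0.034,"ty":-0.038},{"hand":0,"tx":0.034,"ty":-0.038},{"hand":0,"tx":0.034,"ty":-0.038},{"hand":0,"tx":0.034,"ty":-0.038},{"hand":0,"tx":0.008,"ty":-0.053,"twist":0.4},{"hand":0,"tx":0.008,"ty":-0.053,"twist":0.4},{"hand":0,"tx":0.008,"ty":-0.053,"twist":0.4},{"hand":0,"tx":0.008,"ty":-0.053,"twist":0.4},{"hand":0,"tx":0.008,"ty":-0.053,"twist":0.4},{"hand":0,"tx":0.008,"ty":-0.053,"twist":0.4},{"hand":0,"tx":0.008,"ty":-0.053,"twist":0.4},{"hand":0,"tx":0.008,"ty":-0.053,"twist":0.4},{"hand":0,"tx":0.008,"ty":-0.053,"twist":0.4},{"hand":0,"tx":0.008,"ty":-0.053,"twist":0.4}]}}

```text
invalid input
```

```bash
python3 - <<'E'
from h import *
np.set_printoptions(precision=4,suppress=True)
o=robot.get_obs();print(o['clock'],o['tool_pos'],o['ee_rot'].tolist() if hasattr(o['ee_rot'],'tolist') else o['ee_rot'],o['wrist_force'])
a=robot.get_image('wrist');cv2.imwrite('pics/w1.png',a[:,:,::-1])
p=robot.camera_params('wrist');print(p)
for q in('lid','lid_stand','knob_top'):
    print(q,[(np.round(d['xy'],1),round(d['confidence'],2),atz('wrist',d['xy'],0 if q=='lid_stand' else .07)) for d in robot.pinpoint(q,'wrist')])
E
```

```text
0.8 [0.1607 0.6298 0.2396] [[-2.4959256946963783e-05, 0.24724554615317826, 0.9689528571011348], [-4.044806938490617e-05, 0.968952856360713, -0.24724554700614823], [-0.9999999988704946, -4.536333753152431e-05, -1.4183738305474159e-05]] [-0.1234  0.5762 -0.3429]
{'camera_matrix': array([[304.7909,   0.    , 316.0851],
       [  0.    , 304.7909, 200.9954],
       [  0.    ,   0.    ,   1.    ]]), 'R': array([[ 0.2484,  0.9687, -0.0006],
       [ 0.9242, -0.2368,  0.2996],
       [ 0.2901, -0.075 , -0.9541]]), 't': array([-0.6507, -0.0358,  0.3923])}
lid []
lid_stand []
knob_top []
```

View pics/w1.png

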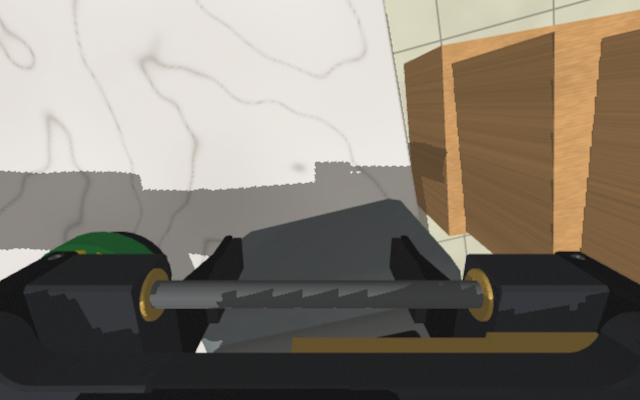

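View 4 (wrist, start pose) shows only bench and furniture, because the move call was refused. I retry with every field filled in.

Emit:
{"op": "apply_moves", "data": {"deltas": [{"hand":0,"tx":0.034,"ty":-0.038,"tz":0,"twist":0},{"hand":0,"tx":0.034,"ty":-0.038,"tz":0,"twist":0},{"hand":0,"tx":0.034,"ty":-0.038,"tz":0,"twist":0},{"hand":0,"tx":0.034,"ty":-0.038,"tz":0,"twist":0},{"hand":0,"tx":0.034,"ty":-0.038,"tz":0,"twist":0},{"hand":0,"tx":0.034,"ty":-0.038,"tz":0,"twist":0},{"hand":0,"tx":0.034,"ty":-0.038,"tz":0,"twist":0},{"hand":0,"tx":0.034,"ty":-0.038,"tz":0,"twist":0},{"hand":0,"tx":0.034,"ty":-0.038,"tz":0,"twist":0},{"hand":0,"tx":0.034,"ty":-0.038,"tz":0,"twist":0}], "grip_force": 10}}

```text
clock: 2.25
tool_pos: [0.5017, 0.2486, 0.2399]
ee_rot: [[0.001, 0.247, 0.969], [0.001, 0.969, -0.247], [-1.0, 0.001, 0.0]]
wrist_force: [-0.2, 0.6, 0.5]
gripper_width: 0.999
```

```bash
python3 - <<'E'
from h import *
np.set_printoptions(precision=4,suppress=True)
P=robot.camera_params('wrist');a=robot.get_image('wrist')[:,:,::-1].copy();cv2.imwrite('pics/w2.png',a)
m=cv2.inRange(cv2.cvtColor(a,cv2.COLOR_BGR2HSV),(3,140,90),(20,255,255))
for cn in cv2.findContours(m,0,2)[0]:
    if cv2.contourArea(cn)>500:
        e=cv2.fitEllipse(cn);print(e,cv2.boundingRect(cn))
        # lift to plane and fit circle
        w=np.array([atz('wrist',q[0],.068,P)[:2] for q in cn]);c,r=cv2.minEnclosingCircle((w*1000).astype('f4'));print('circle mm',c,r, w.min(0),w.max(0))
E
```

```text
((330.3633728027344, 169.90704345703125), (83.483642578125, 84.5707778930664), 66.18416595458984) (288, 128, 86, 86)
circle mm (491.0090026855469, 267.6886901855469) 45.921566009521484 [0.4451 0.2228] [0.5357 0.3127]
```

Emit:
{"op": "apply_moves", "data": {"deltas": [{"hand":0,"tx":0.007,"ty":-0.053,"tz":0,"twist":0.4},{"hand":0,"tx":0.007,"ty":-0.053,"tz":0,"twist":0.4},{"hand":0,"tx":0.007,"ty":-0.053,"tz":0,"twist":0.4},{"hand":0,"tx":0.007,"ty":-0.053,"tz":0,"twist":0.4},{"hand":0,"tx":0.007,"ty":-0.053,"tz":0,"twist":0.4},{"hand":0,"tx":0.007,"ty":-0.053,"tz":0,"twist":0.4},{"hand":0,"tx":0.007,"ty":-0.053,"tz":0,"twist":0.4},{"hand":0,"tx":0.007,"ty":-0.053,"tz":0,"twist":0.4},{"hand":0,"tx":0.007,"ty":-0.053,"tz":0,"twist":0.4},{"hand":0,"tx":0.007,"ty":-0.053,"tz":0,"twist":0.4}]}}

```text
clock: 3.55
tool_pos: [0.5711, -0.2814, 0.2397]
ee_rot: [[0.001, 0.178, 0.984], [0.0, 0.984, -0.178], [-1.0, 0.0, 0.001]]
wrist_force: [0.0, 0.3, 0.5]
gripper_width: 0.998
```

```bash
python3 - <<'E'
from h import *
np.set_printoptions(precision=4,suppress=True)
print(robot.get_obs()['tool_pos'])
P=robot.camera_params('wrist')
a=robot.get_image('wrist');cv2.imwrite('pics/w3.png',a[:,:,::-1])
for q in('lid','lid_stand','knob_top'):
    print(q,[(np.round(d['xy'],1),round(d['confidence'],2),atz('wrist',d['xy'],0 if q=='lid_stand' else .07)) for d in robot.pinpoint(q,'wrist')])
E
```

```text
[ 0.5711 -0.2814  0.2397]
lid [(array([313.9, 159.4]), 0.85, array([ 0.54  , -0.2837,  0.07  ])), (array([325.1,  23.3]), 0.58, array([ 0.4191, -0.2499,  0.07  ]))]
lid_stand [(array([317.6, 154.5]), 0.88, array([ 0.5469, -0.2774,  0.    ]))]
knob_top [(array([317.6, 203.1]), 0.85, array([ 0.5888, -0.2825,  0.07  ])), (array([331.2,  16.9]), 0.69, array([ 0.4163, -0.2381,  0.07  ])), (array([315.8, 160.3]), 0.67, array([ 0.5426, -0.2759,  0.07  ]))]
```

View pics/w3.png

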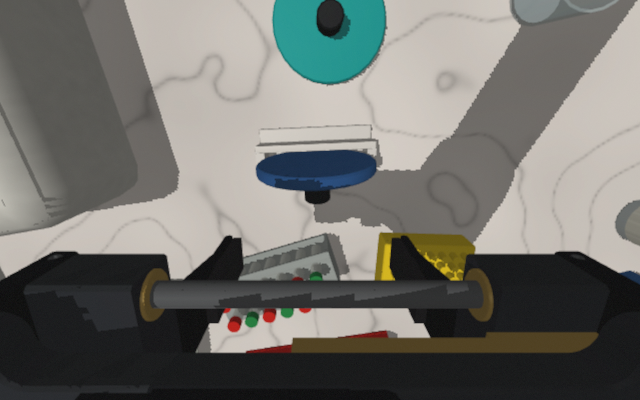

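The wrist view shows the blue lid at (316,168), its knob at (317,198), the stand just above it, and the turquoise decoy at (329,30). I'll pinch the knob from above across y. Its centre of mass lies behind the knob, so a light grip should let the lid swing knob-up once it is lifted.

Emit:
{"op": "apply_moves", "data": {"deltas": [{"hand":0,"tx":0.01,"ty":0,"tz":-0.02,"twist":1.7},{"hand":0,"tx":0,"ty":0,"tz":-0.03,"twist":0},{"hand":0,"tx":0,"ty":0,"tz":-0.03,"twist":0},{"hand":0,"tx":0,"ty":0,"tz":-0.03,"twist":0},{"hand":0,"tx":0,"ty":0,"tz":-0.024,"twist":0},{"hand":0,"tx":0,"ty":0,"tz":-0.012,"twist":0},{"hand":0,"tx":0,"ty":0,"tz":-0.012,"twist":0},{"hand":0,"tx":0,"ty":0,"tz":0,"twist":0}], "grip_force": 8}}

```text
clock: 4.75
tool_pos: [0.5806, -0.2796, 0.0809]
ee_rot: [[-0.001, 0.149, 0.989], [0.0, 0.989, -0.149], [-1.0, 0.0, -0.001]]
wrist_force: [-1.0, 0.4, 0.2]
gripper_width: 1.0
```

Emit:
{"op": "apply_moves", "data": {"deltas": [{"hand":0.5,"tx":0,"ty":0,"tz":0,"twist":0},{"hand":0.7,"tx":0,"ty":0,"tz":0,"twist":0},{"hand":0.8,"tx":0,"ty":0,"tz":0,"twist":0},{"hand":0.8,"tx":0,"ty":0,"tz":0,"twist":0},{"hand":0.8,"tx":0,"ty":0,"tz":0,"twist":0},{"hand":0.8,"tx":0,"ty":0,"tz":0,"twist":0}], "grip_force": 8}}

```text
clock: 5.5
tool_pos: [0.5807, -0.2802, 0.0815]
ee_rot: [[-0.0, 0.15, 0.989], [-0.0, 0.989, -0.15], [-1.0, -0.0, -0.0]]
wrist_force: [0.3, -0.5, -0.6]
gripper_width: 0.405
```

```bash
python3 - <<'E'
from h import *
print(robot.get_obs()['tool_pos'],robot.get_obs()['gripper_width'])
a=robot.get_image('wrist');b=robot.get_image('scene')
cv2.imwrite('pics/g.png',np.hstack([a[:,120:520],cv2.resize(b[100:200,200:300],(400,400))])[:,:,::-1])
E
```

```text
[ 0.58066573 -0.28018925  0.08153863] 0.40487127440068926
```

View pics/g.png

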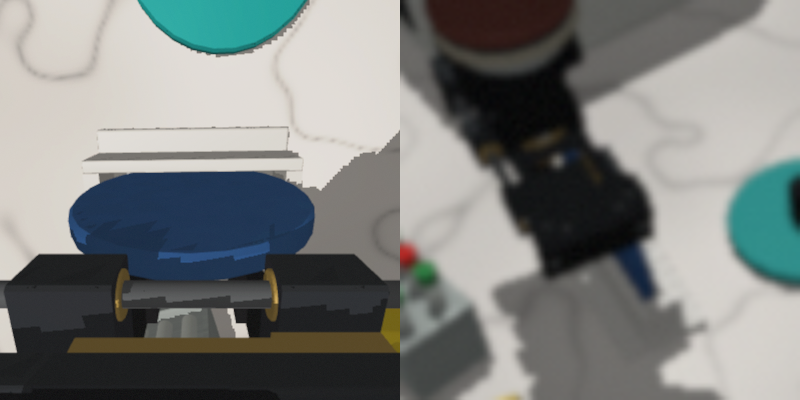

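The wrist view shows the lid disc at (190,215) behind the jaws, squarely aligned, with the jaws still closing.

Emit:
{"op": "apply_moves", "data": {"deltas": [{"hand":0.9,"tx":0,"ty":0,"tz":0,"twist":0},{"hand":0.9,"tx":0,"ty":0,"tz":0,"twist":0},{"hand":0.9,"tx":0,"ty":0,"tz":0,"twist":0},{"hand":0.9,"tx":0,"ty":0,"tz":0,"twist":0}], "grip_force": 8}}

```text
clock: 6.1
tool_pos: [0.5806, -0.2802, 0.0815]
ee_rot: [[-0.0, 0.15, 0.989], [-0.0, 0.989, -0.15], [-1.0, -0.0, -0.0]]
wrist_force: [-0.9, -0.7, -0.9]
gripper_width: 0.315
```

Emit:
{"op": "apply_moves", "data": {"deltas": [{"hand":0.9,"tx":0,"ty":0,"tz":0.01,"twist":0},{"hand":0.9,"tx":0,"ty":0,"tz":0.01,"twist":0},{"hand":0.9,"tx":0,"ty":0,"tz":0.01,"twist":0},{"hand":0.9,"tx":0,"ty":0,"tz":0.01,"twist":0},{"hand":0.9,"tx":0,"ty":0,"tz":0.015,"twist":0},{"hand":0.9,"tx":0,"ty":0,"tz":0.015,"twist":0},{"hand":0.9,"tx":0,"ty":0,"tz":0.015,"twist":0},{"hand":0.9,"tx":0,"ty":0,"tz":0.015,"twist":0},{"hand":0.9,"tx":0,"ty":0,"tz":0,"twist":0}], "grip_force": 8}}

```text
clock: 7.22
tool_pos: [0.5813, -0.2806, 0.1831]
ee_rot: [[0.002, 0.15, 0.989], [-0.001, 0.989, -0.15], [-1.0, -0.0, 0.002]]
wrist_force: [1.1, -0.6, -2.6]
gripper_width: 0.313
```

```bash
python3 - <<'E'
from h import *
a=robot.get_image('wrist');b=robot.get_image('scene')
cv2.imwrite('pics/g2.png',np.hstack([a[:,120:520],cv2.resize(b[80:180,200:300],(400,400))])[:,:,::-1])
E
```

```text
(no output)
```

View pics/g2.png

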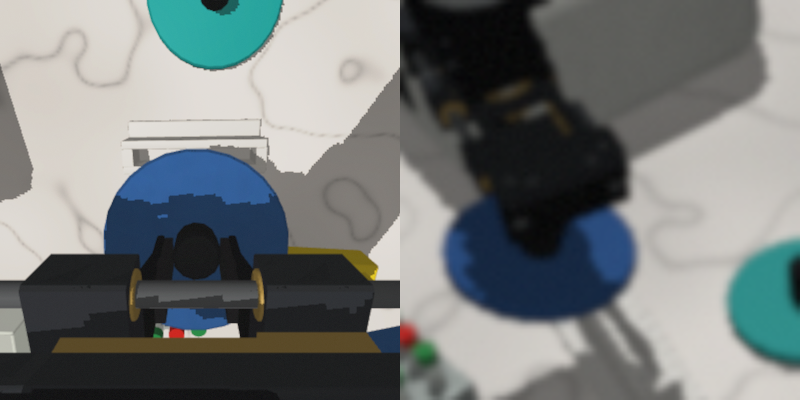

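The gripped lid has swung down knob-up: disc at (195,240) in the wrist half, lying level in the scene half. I carry it to the free bench midway.

Emit:
{"op": "apply_moves", "data": {"deltas": [{"hand":0.9,"tx":0.001,"ty":0.015,"tz":0,"twist":0},{"hand":0.9,"tx":0.001,"ty":0.03,"tz":0,"twist":0},{"hand":0.9,"tx":0.001,"ty":0.035,"tz":0,"twist":0},{"hand":0.9,"tx":0.001,"ty":0.035,"tz":0,"twist":0},{"hand":0.9,"tx":0.001,"ty":0.035,"tz":0,"twist":0},{"hand":0.9,"tx":0.001,"ty":0.035,"tz":0,"twist":0},{"hand":0.9,"tx":0.001,"ty":0.035,"tz":0,"twist":0},{"hand":0.9,"tx":0.001,"ty":0.025,"tz":0,"twist":0},{"hand":0.9,"tx":0.001,"ty":0.015,"tz":-0.01,"twist":0},{"hand":0.9,"tx":0,"ty":0,"tz":-0.02,"twist":0},{"hand":0.9,"tx":0,"ty":0,"tz":-0.03,"twist":0},{"hand":0.9,"tx":0,"ty":0,"tz":-0.03,"twist":0},{"hand":0.9,"tx":0,"ty":0,"tz":-0.02,"twist":0},{"hand":0.9,"tx":0,"ty":0,"tz":-0.01,"twist":0},{"hand":0.9,"tx":0,"ty":0,"tz":0,"twist":0}], "grip_force": 8}}

```text
clock: 9.2
tool_pos: [0.5896, -0.0203, 0.0612]
ee_rot: [[-0.001, 0.15, 0.989], [-0.0, 0.989, -0.15], [-1.0, -0.0, -0.001]]
wrist_force: [-0.7, 0.6, -2.8]
gripper_width: 0.313
```

```bash
python3 - <<'E'
from h import *
a=robot.get_image('wrist');b=robot.get_image('scene')
cv2.imwrite('pics/g3.png',np.hstack([a[:,120:520],cv2.resize(b[100:220,220:340],(400,400))])[:,:,::-1])
E
```

```text
(no output)
```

View pics/g3.png

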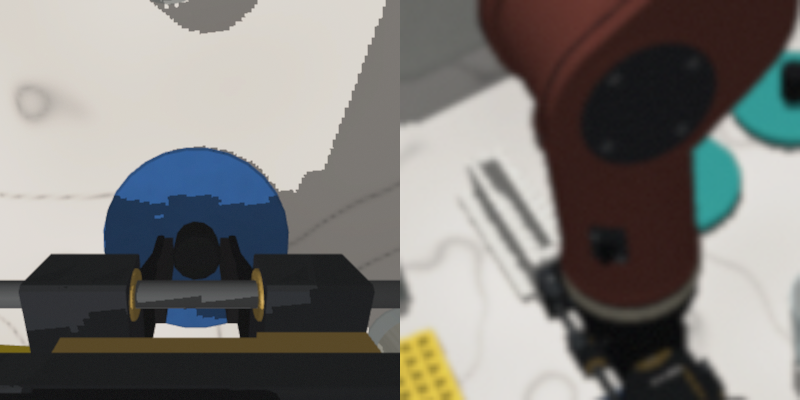

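The wrist half shows the lid still level under the jaws at (195,235), with clear bench around it. The arm hides the scene view. I lower in small steps and watch the force.

Emit:
{"op": "apply_moves", "data": {"deltas": [{"hand":0.9,"tx":0,"ty":0,"tz":-0.005,"twist":0},{"hand":0.9,"tx":0,"ty":0,"tz":-0.005,"twist":0},{"hand":0.9,"tx":0,"ty":0,"tz":0,"twist":0}]}}

```text
clock: 9.68
tool_pos: [0.5897, -0.0202, 0.0514]
ee_rot: [[0.0, 0.15, 0.989], [-0.0, 0.989, -0.15], [-1.0, -0.0, 0.0]]
wrist_force: [0.3, -0.7, -1.8]
gripper_width: 0.313
```

Emit:
{"op": "apply_moves", "data": {"deltas": [{"hand":0.9,"tx":0,"ty":0,"tz":-0.003,"twist":0},{"hand":0.9,"tx":0,"ty":0,"tz":-0.002,"twist":0},{"hand":0.9,"tx":0,"ty":0,"tz":0,"twist":0}]}}

```text
clock: 10.05
tool_pos: [0.5908, -0.0204, 0.0478]
ee_rot: [[0.002, 0.15, 0.989], [0.0, 0.989, -0.15], [-1.0, 0.001, 0.002]]
wrist_force: [-0.7, 0.0, 7.5]
gripper_width: 0.315
```

Emit:
{"op": "apply_moves", "data": {"deltas": [{"hand":0.6,"tx":0,"ty":0,"tz":0,"twist":0},{"hand":0.4,"tx":0,"ty":0,"tz":0,"twist":0},{"hand":0.3,"tx":0,"ty":0,"tz":0,"twist":0},{"hand":0.3,"tx":0,"ty":0,"tz":0,"twist":0},{"hand":0.3,"tx":0,"ty":0,"tz":0,"twist":0},{"hand":0.3,"tx":0,"ty":0,"tz":0.04,"twist":0},{"hand":0.3,"tx":0,"ty":0,"tz":0.06,"twist":0},{"hand":0.3,"tx":0,"ty":0,"tz":0.05,"twist":0},{"hand":0.3,"tx":0,"ty":0,"tz":0,"twist":0}]}}

```text
clock: 11.18
tool_pos: [0.5919, -0.0205, 0.2008]
ee_rot: [[0.007, 0.15, 0.989], [0.001, 0.989, -0.15], [-1.0, 0.002, 0.007]]
wrist_force: [-0.5, -0.5, -0.5]
gripper_width: 0.698
```

```bash
python3 - <<'E'
from h import *
np.set_printoptions(precision=4,suppress=True)
P=robot.camera_params('wrist');a=robot.get_image('wrist')[:,:,::-1].copy();cv2.imwrite('pics/w4.png',a)
print(robot.get_obs()['tool_pos'])
for q,z in(('lid',0),('knob_top',.044)):
    print(q,[(np.round(d['xy'],1),round(d['confidence'],2),atz('wrist',d['xy'],z,P)) for d in robot.pinpoint(q,'wrist')])
m=cv2.inRange(cv2.cvtColor(a,cv2.COLOR_BGR2HSV),(105,100,40),(125,255,255))
cn=max(cv2.findContours(m,0,2)[0],key=cv2.contourArea)
w=np.array([atz('wrist',q[0],.012,P)[:2] for q in cn]);print(cv2.minEnclosingCircle((w*1000).astype('f4')))
E
```

```text
[ 0.5906 -0.0202  0.1982]
lid [(array([72.4, 35.5]), 0.9, array([ 0.408 , -0.2406,  0.    ])), (array([ 90.2, 175.9]), 0.63, array([ 0.5494, -0.2773,  0.    ])), (array([316. , 178.1]), 0.62, array([ 0.5916, -0.0194,  0.    ]))]
knob_top [(array([315.8, 188.4]), 0.73, array([ 0.5918, -0.0197,  0.044 ])), (array([40.5, 25.9]), 0.73, array([ 0.4096, -0.2355,  0.044 ]))]
((588.3075561523438, -19.02734375), 61.02385330200195)
```

View pics/w4.png

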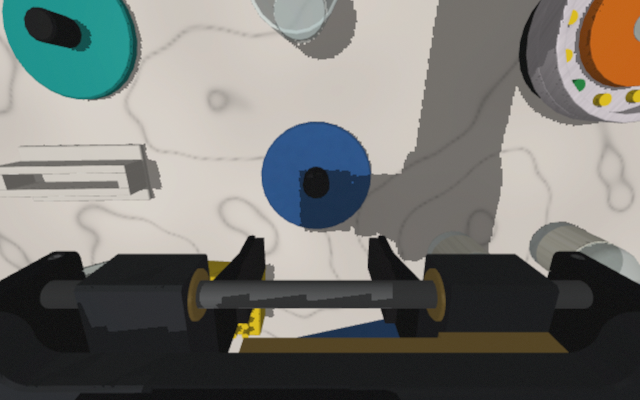

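The lid lies flat, knob up, at (316,178). By measurement that is about (0.590, -0.019), and it is released. I re-grip deeper on the knob.

Emit:
{"op": "apply_moves", "data": {"deltas": [{"hand":0.3,"tx":0,"ty":0.001,"tz":-0.05,"twist":0},{"hand":0.3,"tx":0,"ty":0,"tz":-0.05,"twist":0},{"hand":0.3,"tx":0,"ty":0,"tz":-0.03,"twist":0},{"hand":0.3,"tx":0,"ty":0,"tz":-0.02,"twist":0},{"hand":0.3,"tx":0,"ty":0,"tz":-0.01,"twist":0},{"hand":0.3,"tx":0,"ty":0,"tz":0,"twist":0},{"hand":0.6,"tx":0,"ty":0,"tz":0,"twist":0},{"hand":0.9,"tx":0,"ty":0,"tz":0,"twist":0},{"hand":0.9,"tx":0,"ty":0,"tz":0,"twist":0},{"hand":0.9,"tx":0,"ty":0,"tz":0,"twist":0},{"hand":0.9,"tx":0,"ty":0,"tz":0,"twist":0},{"hand":0.9,"tx":0,"ty":0,"tz":0,"twist":0},{"hand":0.9,"tx":0,"ty":0,"tz":0,"twist":0}], "grip_force": 25}}

```text
clock: 12.95
tool_pos: [0.5898, -0.0193, 0.0368]
ee_rot: [[0.0, 0.15, 0.989], [0.0, 0.989, -0.15], [-1.0, 0.0, 0.0]]
wrist_force: [-0.8, -0.4, 6.1]
gripper_width: 0.306
```

Emit:
{"op": "apply_moves", "data": {"deltas": [{"hand":0.9,"tx":0,"ty":0,"tz":0.02,"twist":0},{"hand":0.9,"tx":0,"ty":0,"tz":0.04,"twist":0},{"hand":0.9,"tx":0,"ty":0,"tz":0.04,"twist":0},{"hand":0.9,"tx":0,"ty":0,"tz":0.03,"twist":0},{"hand":0.9,"tx":-0.003,"ty":0.015,"tz":0,"twist":0},{"hand":0.9,"tx":-0.01,"ty":0.028,"tz":0,"twist":0},{"hand":0.9,"tx":-0.012,"ty":0.035,"tz":0,"twist":0},{"hand":0.9,"tx":-0.012,"ty":0.035,"tz":0,"twist":0},{"hand":0.9,"tx":-0.012,"ty":0.035,"tz":0,"twist":0},{"hand":0.9,"tx":-0.012,"ty":0.035,"tz":0,"twist":0},{"hand":0.9,"tx":-0.012,"ty":0.035,"tz":0,"twist":0},{"hand":0.9,"tx":-0.012,"ty":0.03,"tz":0,"twist":0},{"hand":0.9,"tx":-0.01,"ty":0.025,"tz":0,"twist":0},{"hand":0.9,"tx":-0.004,"ty":0.015,"tz":0,"twist":0},{"hand":0.9,"tx":0,"ty":0,"tz":0,"twist":0}]}}

```text
clock: 14.82
tool_pos: [0.4899, 0.2698, 0.1659]
ee_rot: [[-0.001, 0.148, 0.989], [-0.001, 0.989, -0.148], [-1.0, -0.001, -0.001]]
wrist_force: [1.0, -0.1, -2.2]
gripper_width: 0.31
```

```bash
python3 - <<'E'
from h import *
np.set_printoptions(precision=4,suppress=True)
o=robot.get_obs();P=robot.camera_params('wrist');a=robot.get_image('wrist')[:,:,::-1].copy();cv2.imwrite('pics/w5.png',a)
print(o['tool_pos'],robot.get_obs()['tool_pos'])
m=cv2.inRange(cv2.cvtColor(a,cv2.COLOR_BGR2HSV),(105,100,40),(125,255,255))
m[250:]=0;m=cv2.morphologyEx(m,cv2.MORPH_CLOSE,np.ones((5,5)))
n,l,s,_=cv2.connectedComponentsWithStats(m);i=1+np.argmax(s[1:,4]);m=l==i
# outer silhouette: leftmost/rightmost + topmost per column, rows above 240
z=o['tool_pos'][2]-.0368+.012
pts=[]
for r in range(s[i][1]+1,235):
    c=np.where(m[r])[0]; 
    if len(c): pts+= [(c[0],r),(c[-1]+1,r)]
w=np.array([atz('wrist',p,z,P)[:2] for p in pts])
A=np.c_[2*w,np.ones(len(w))];s_=np.linalg.lstsq(A,(w**2).sum(1),rcond=None)[0]
print('disc top circle',s_[:2],np.sqrt(s_[2]+s_[0]**2+s_[1]**2))
for q in('knob_top',):print([(d['xy'],d['confidence'],atz('wrist',d['xy'],z+.032,P)) for d in robot.pinpoint(q,'wrist')][:2])
E
```

```text
[0.4899 0.2698 0.1659] [0.4906 0.2684 0.1661]
disc top circle [0.4874 0.2712] 0.06031695160391785
[]
```

View pics/w5.png

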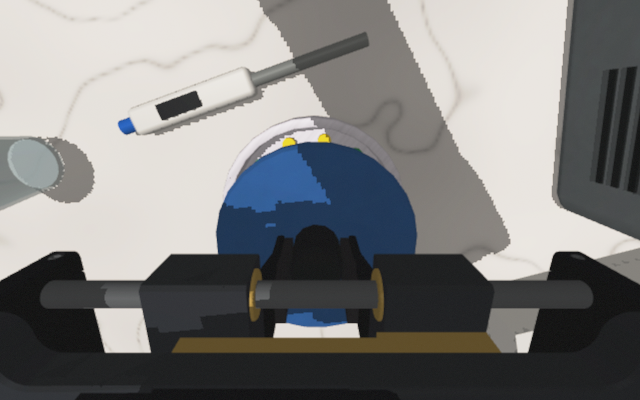

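The wrist view shows the lid over the aluminium rotor: disc centred near (317,235), rotor rim showing evenly behind it at (310,125), pipette and beaker clear. I correct by about 2 mm and lower.

Emit:
{"op": "apply_moves", "data": {"deltas": [{"hand":0.9,"tx":0.002,"ty":-0.001,"tz":-0.01,"twist":0},{"hand":0.9,"tx":0,"ty":0,"tz":-0.02,"twist":0},{"hand":0.9,"tx":0,"ty":0,"tz":-0.015,"twist":0},{"hand":0.9,"tx":0,"ty":0,"tz":-0.006,"twist":0},{"hand":0.9,"tx":0,"ty":0,"tz":-0.004,"twist":0},{"hand":0.9,"tx":0,"ty":0,"tz":-0.003,"twist":0},{"hand":0.9,"tx":0,"ty":0,"tz":0,"twist":0}]}}

```text
clock: 15.8
tool_pos: [0.4928, 0.2679, 0.1087]
ee_rot: [[0.0, 0.15, 0.989], [0.0, 0.989, -0.15], [-1.0, 0.0, 0.0]]
wrist_force: [0.1, -0.0, -2.1]
gripper_width: 0.315
```

Emit:
{"op": "apply_moves", "data": {"deltas": [{"hand":0.9,"tx":0,"ty":0,"tz":-0.001,"twist":0},{"hand":0.9,"tx":0,"ty":0,"tz":-0.001,"twist":0},{"hand":0.9,"tx":0,"ty":0,"tz":-0.001,"twist":0},{"hand":0.9,"tx":0,"ty":0,"tz":0,"twist":0}]}}

```text
clock: 16.3
tool_pos: [0.4926, 0.2678, 0.1055]
ee_rot: [[-0.0, 0.15, 0.989], [-0.0, 0.989, -0.15], [-1.0, -0.0, -0.0]]
wrist_force: [-0.1, 0.2, -2.6]
gripper_width: 0.312
```

Emit:
{"op": "apply_moves", "data": {"deltas": [{"hand":0.9,"tx":0,"ty":0,"tz":-0.001,"twist":0},{"hand":0.9,"tx":0,"ty":0,"tz":-0.001,"twist":0},{"hand":0.9,"tx":0,"ty":0,"tz":-0.001,"twist":0},{"hand":0.9,"tx":0,"ty":0,"tz":0,"twist":0}]}}

```text
clock: 16.8
tool_pos: [0.4928, 0.2679, 0.1034]
ee_rot: [[0.0, 0.15, 0.989], [0.001, 0.989, -0.15], [-1.0, 0.001, 0.0]]
wrist_force: [-3.0, -2.1, 6.7]
gripper_width: 0.31
```

Emit:
{"op": "apply_moves", "data": {"deltas": [{"hand":0.9,"tx":0,"ty":0,"tz":-0.001,"twist":0},{"hand":0.9,"tx":0,"ty":0,"tz":-0.002,"twist":0},{"hand":0.9,"tx":0,"ty":0,"tz":-0.002,"twist":0},{"hand":0.9,"tx":0,"ty":0,"tz":0,"twist":0}]}}

```text
clock: 17.3
tool_pos: [0.4929, 0.2679, 0.0983]
ee_rot: [[0.0, 0.15, 0.989], [0.001, 0.989, -0.15], [-1.0, 0.001, 0.0]]
wrist_force: [-2.7, -1.6, 6.5]
gripper_width: 0.31
```

Emit:
{"op": "apply_moves", "data": {"deltas": [{"hand":0.9,"tx":0,"ty":0,"tz":-0.001,"twist":0},{"hand":0.9,"tx":0,"ty":0,"tz":-0.001,"twist":0},{"hand":0.9,"tx":0,"ty":0,"tz":-0.001,"twist":0},{"hand":0.9,"tx":0,"ty":0,"tz":0,"twist":0}]}}

```text
clock: 17.8
tool_pos: [0.493, 0.2679, 0.0966]
ee_rot: [[0.0, 0.15, 0.989], [0.001, 0.989, -0.15], [-1.0, 0.001, -0.0]]
wrist_force: [-8.0, -3.5, 19.9]
gripper_width: 0.313
```

```bash
python3 - <<'E'
from h import *
a=robot.get_image('wrist');b=robot.get_image('scene')
cv2.imwrite('pics/g6.png',np.hstack([a[:,120:520],cv2.resize(b[230:350,350:470],(400,400))])[:,:,::-1])
E
```

```text
(no output)
```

View pics/g6.png

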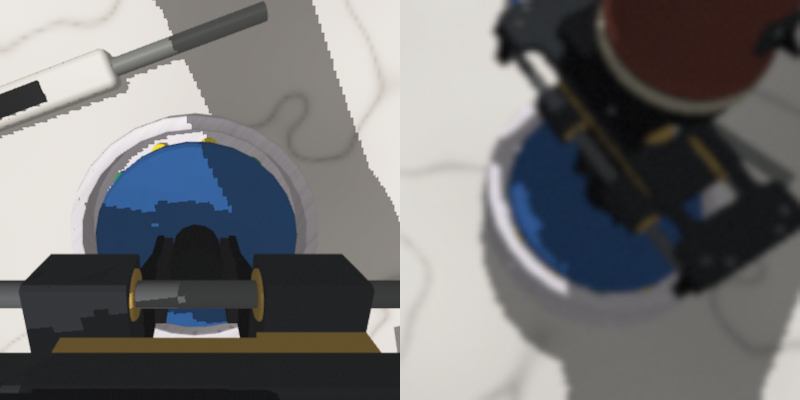

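View 11 shows the disc sunk inside the rim, with a slightly wider gap on the robot side (row ~135). The collar is on its stop (TCP 0.0966, 20 N). The sideways force of -8 N suggests the lid leans on the far rim, so I unload, shift back 3 mm, press again and release.

Emit:
{"op": "apply_moves", "data": {"deltas": [{"hand":0.9,"tx":0,"ty":0,"tz":0.001,"twist":0},{"hand":0.9,"tx":-0.002,"ty":-0.001,"tz":0.001,"twist":0},{"hand":0.9,"tx":-0.001,"ty":0,"tz":0,"twist":0},{"hand":0.9,"tx":0,"ty":0,"tz":0,"twist":0}]}}

```text
clock: 18.4
tool_pos: [0.4899, 0.2668, 0.0967]
ee_rot: [[0.001, 0.15, 0.989], [0.0, 0.989, -0.15], [-1.0, 0.0, 0.001]]
wrist_force: [2.4, -0.9, 1.8]
gripper_width: 0.312
```

Emit:
{"op": "apply_moves", "data": {"deltas": [{"hand":0.9,"tx":0,"ty":0,"tz":-0.001,"twist":0},{"hand":0.9,"tx":0,"ty":0,"tz":-0.001,"twist":0},{"hand":0.9,"tx":0,"ty":0,"tz":0,"twist":0}]}}

```text
clock: 18.77
tool_pos: [0.4901, 0.2668, 0.0965]
ee_rot: [[0.0, 0.15, 0.989], [0.001, 0.989, -0.15], [-1.0, 0.001, 0.0]]
wrist_force: [-7.1, -3.6, 23.4]
gripper_width: 0.311
```

Emit:
{"op": "apply_moves", "data": {"deltas": [{"hand":0.9,"tx":0,"ty":0,"tz":0.001,"twist":0},{"hand":0.6,"tx":0,"ty":0,"tz":0,"twist":0},{"hand":0.4,"tx":0,"ty":0,"tz":0,"twist":0},{"hand":0.3,"tx":0,"ty":0,"tz":0,"twist":0},{"hand":0.3,"tx":0,"ty":0,"tz":0,"twist":0},{"hand":0.3,"tx":0,"ty":0,"tz":0.01,"twist":0},{"hand":0.3,"tx":0,"ty":0,"tz":0.03,"twist":0},{"hand":0.3,"tx":0,"ty":0,"tz":0.05,"twist":0},{"hand":0.3,"tx":0,"ty":0,"tz":0.05,"twist":0},{"hand":0.3,"tx":0,"ty":0,"tz":0,"twist":0}]}}

```text
clock: 20.02
tool_pos: [0.4917, 0.2677, 0.2404]
ee_rot: [[0.006, 0.15, 0.989], [0.005, 0.989, -0.15], [-1.0, 0.006, 0.005]]
wrist_force: [0.0, -0.4, -1.2]
gripper_width: 0.701
```

```bash
python3 - <<'E'
from h import *
np.set_printoptions(precision=4,suppress=True)
o=robot.get_obs();P=robot.camera_params('wrist');a=robot.get_image('wrist')[:,:,::-1].copy();b=robot.get_image('scene')[:,:,::-1]
print(o['tool_pos'])
cv2.imwrite('pics/fin.png',np.hstack([a[:,120:520],cv2.resize(b[230:350,350:470],(400,400),interpolation=cv2.INTER_CUBIC)]))
m=cv2.inRange(cv2.cvtColor(a,cv2.COLOR_BGR2HSV),(105,100,40),(125,255,255))
n,l,s,_=cv2.connectedComponentsWithStats(m);i=1+np.argmax(s[1:,4])
cn=max(cv2.findContours((l==i).astype('u1'),0,2)[0],key=cv2.contourArea)
print(cv2.boundingRect(cn))
w=np.array([atz('wrist',q[0],.072,P)[:2] for q in cv2.convexHull(cn)]);print(cv2.minEnclosingCircle((w*1000).astype('f4')))
for q,z in(('knob_top',.104),('rotor_centre',.072)):print(q,[(d['xy'],d['confidence'],atz('wrist',d['xy'],z,P)) for d in robot.pinpoint(q,'wrist')][:2])
E
```

```text
[0.4917 0.2677 0.2404]
(257, 124, 115, 112)
((488.5899658203125, 267.5029602050781), 61.02822494506836)
knob_top [([315.3, 192.8], 0.96, array([0.4901, 0.2687, 0.104 ]))]
rotor_centre []
```

View pics/fin.png

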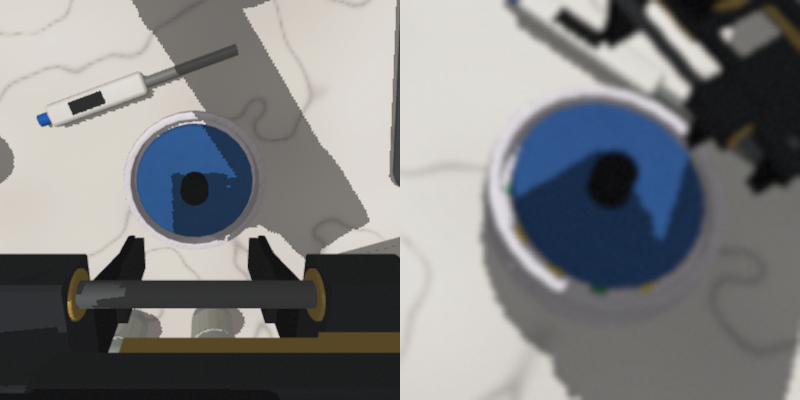

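The last view shows the lid centred in the rim (wrist half, (195,180)) with an even gap all round and the jaws clear. All the numbers agree, so I hand in.

```bash
python3 -c "
from cell import robot
print(robot.close_job(), robot.get_obs()['clock'])"
```

```text
the job is handed in; nothing more can be done
the job is handed in; nothing more can be done
```

The job is handed in, and every check I made says the lid is seated with the collar fully down; the simulator reports no verdict.

**What I did**
- I pinched the blue lid's knob from above and lifted it out of the stand. It swung knob-up under its own weight.
- I laid it on the bench at about (0.590, -0.019), let go and backed off.
- I gripped the knob again, set the lid on the aluminium rotor's collar in 1 mm steps, pressed it to the stop, let go and raised the hand clear.

**Last checks**
- **Collar travel:** first contact came at a tool height of about 0.1045 m and the stop at 0.0965 m, about 8 mm of travel. At the stop the upward force was about 23 N.
- **Centring:** the lid measured about 2 mm from the rotor's axis, within the 8 mm limit, with an even gap to the rim in the wrist view.
- **Height:** the lid's apparent size in the image fits the pressed-down height.
- **Hand and bystanders:** the jaws were open and clear after release, and I saw no bystander moved in the pictures.

**What disagreed**
- The first move call was refused until I filled in every field.
- Pressing produced about 8 N of sideways force. After a 3 mm back-shift it returned under load (about 7 N) and was gone after release.
- During the push the force read about 6.5 N, somewhat less than the stated catch force would give.
- I judged tilt only from the images; I did not measure it.

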